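# Wedge a tile offcut fast in the clamping board

## Task

Clamp the white tile offcut on the plywood clamping board so that its edge can be sanded: slide the dark clamp bar up to the tile until the tile is nipped squarely between the bar and the far fence, then slide the loose wooden wedge along its ramp into the gap behind the bar, thick end last, until it jams the bar fast and stays jammed when you let go. Push the wedge home with light thumb pressure (about 10 N) and no more, since the tile is brittle, and leave the other things on the bench where they are.

Things in the scene. Friction and masses are not known exactly. Their poses are not given: they have to be found in the camera images.
- board: Plywood clamping board, 265 (x) x 310 (y) x 18 mm thick, fixed to the bench. Origin: centre of its underside; x from the ramp side to the fence side, z up. The wedge lies on it and is slid towards -y, into the gap between ramp and bar.
- ramp (a point): Point on the board's top at the foot of the RAMP's inner face: a fixed upright batten 24 mm high, 26 mm thick, along the board's low-x side. Axes as the board's; in them the face is the line x = -y/10 through this point, from y = -136 to +136 mm, facing +x. So the gap between ramp and bar narrows 1 in 10 towards -y.
- clamp_bar: Dark wooden bar, 30 (x) x 110 (y) x 26 mm high, that slides only along the board's x (1.5 N friction) and stays where left. Origin: centre of its underside, on the board's top; axes as the board's. Drawn back at first, towards the ramp (-x), leaving too little room for the wedge; it must advance 9 to 24 mm towards +x to nip the tile.
- bar_post (a point): Top centre of the square post, 16 x 16 mm and 40 mm high, on the middle of the clamp bar, to push or pinch. It is 66 mm straight above the bar's origin. Axes as the board's.
- fence: Wooden batten, 25 (x) x 160 (y) x 16 mm high, screwed to the board's +x side parallel to the bar; set a few mm differently each time, does not move. Origin: centre of its underside, on the board's top; axes as the board's. Its face towards the tile is at x = -12.5 mm; with the tile nipped the bar's origin is at x = -117.5 mm.
- tile: White glazed tile offcut, 90 (x) x 140 (y) x 9 mm, about 0.28 kg, loose and flat on the board, 2 to 5 mm clear of the fence and slightly askew; the bar pushes it square against the fence (8 to 10 N on the bar's post is plenty). Brittle: over 30 N from the bar cracks it. Origin: centre of its underside.
- wedge: Loose pale wooden wedge, about 90 g, 110 mm long (y), 24 mm high, lying on the board by the ramp, thin end (-y) towards the gap. Origin: middle of its underside. Bar-side face: plane x = +15.75 mm; ramp-side face: x = -15.75 mm - y/10 (26 mm thick at the thin end, 37 mm at the thick end). A 16 mm square thumb tab stands on it at x = -2, y = +36 mm, from 24 to 56 mm above the origin.
- wedge_end (a point): Middle of the foot of the wedge's thick end: a flat upright face 37 mm wide, 24 mm high, facing the wedge's +y, to push on. Axes as the wedge's. About 10 N of push along the ramp jams it by friction (waxed wood); under 7 N may leave it loose, over 16 N may crack the tile. It jams anywhere within 50 mm of travel, found by feel; the thick end then stands clear of the bar's end.
- organiser: Grey plastic screw organiser with shut hinged lid, 204 x 154 x 48 mm, 0.9 kg; leave alone. Origin: centre of its underside.
- torque_wrench: Chrome torque wrench with black grip, 365 mm long along its y, 42 mm high, 0.8 kg, lying beyond the fence; leave alone. Origin: near its middle, on the bench.
- stapler: Red stapler, 135 (x) x 36 (y) x 60 mm high; leave alone. Origin: centre of its underside.
- sanding_block: Wooden sanding block with cork sole, 65 (x) x 110 (y) x 35 mm high; leave alone. Origin: centre of its underside.
Mind the look-alikes: they are no part of the job. Several things have the shape of the tile; the one meant has the colours described above. What is shaped like the wedge but green is not meant.

How it is judged:
On the way, in this order (a step that is already met when the one before it is completed fails the run):
1. the clamp bar has been slid up so that the tile is nipped squarely between bar and fence (bar to fence gap within 2 mm of the tile's width) (x of clamp_bar in the frame of fence between -0.1195 and -0.1155 m), for 0.1 s.
2. the wedge is jammed between the ramp and the bar, and presses the bar on the tile (contact force between wedge and clamp_bar above 8 N and x of wedge in the frame of clamp_bar between -0.034 and -0.028 m and angle between the y axis of wedge and the y axis of board, either way round below 0.06 rad and contact force between clamp_bar and tile above 6 N), for 0.2 s.
At the end, for the whole second after the job is handed in: Released: tile flat (0.06 rad), nipped squarely between fence and bar (gap within 2 mm of the tile's 90 mm); wedge flat (0.08 rad), still (under 4 mm/s), flat along the bar (3 mm, 0.06 rad), pressing it with over 8 N; bar pressing the tile with over 6 N (all of step 1 and all of step 2 and linear speed of wedge below 0.004 m/s and angle between wedge's own z axis and vertical below 0.08 rad and angle between tile's own z axis and vertical below 0.06 rad); the robot touches nothing.
It fails at once if the tile is squeezed by the bar with more than 30 N and cracks (contact force between clamp_bar and tile above 30 N).
It fails at once if the organiser is shifted by more than 20 mm (distance of organiser from where it was at the start of the episode above 0.02 m).
It fails at once if the torque wrench is shifted by more than 20 mm (distance of torque_wrench from where it was at the start of the episode above 0.02 m).
It fails at once if the stapler is shifted by more than 20 mm (distance of stapler from where it was at the start of the episode above 0.02 m).
It fails at once if the sanding block is shifted by more than 20 mm (distance of sanding_block from where it was at the start of the episode above 0.02 m).
It also fails if it takes over 53 s, if anything falls off the work surface, if the arm or the gripper's body presses on something with over 40 N, if the wrist force passes 120 N, or if a joint passes its speed limit or range.

## Robot

A 7-joint arm with a two-finger parallel gripper is mounted at the origin on the work surface. World frame = base frame: x ahead of the robot, y to its left, z up, the work surface at z = 0. Lengths are in m, angles in rad, forces in N, time in s.
With the tool pointing down it reaches from about 0.4 to 0.875 m from the base axis. Payload 19.3 kg.
Tool frame: the origin (TCP) lies between the finger pads; the fingertips stand 8 mm ahead of it and the grasp point (between the pads) lies 11 mm behind it (robot.finger_overhang is the distance from the TCP to the fingertips, in m); z points along the fingers, y is the direction in which the jaws open and shut (so a half turn about z gives the same grasp; the last joint's range is limited). The gripper opens to 85 mm and grips with 20 to 120 N. Pads are 22 mm wide; open, the fingers measure 114 mm over their backs; the gripper's body (76 mm by 85 mm) begins 54 mm behind the grasp point. The pads swing forward as they close: fully open they stand 13 mm farther back than shut.
Start: joints at [-1.273, 0.521, -0.036, 1.599, 0.021, 1.021, -0.113], TCP at [0.225, 0.583, 0.239] pointing down, gripper open.
Joint ranges: [-2.91, 2.91], [-0.3, 2.13], [-1.5, 1.42], [0.17, 2.43], [-1.26, 4.41], [0.16, 1.93], [-2.52, 2.52]. Speed limits (rad/s): [1.89, 1.89, 2.39, 2.39, 3.01, 3.01, 3.01].

## Interface

Orientations are given as [roll, pitch, yaw] about the fixed x, y, z axes, in that order (R = Rz(yaw) Ry(pitch) Rx(roll)).
In Python, from workcell import readout, vision, robot, nets gives the robot as it stands.
- The arm moves only by the shell command python3 -m inch 'ROWS' [FORCE]. ROWS is JSON, one flat list of numbers, 7 for each row, row after row: the shift along the tool's x, y, z in units of 40 mm (1.0 is 40 mm), then the turn, a rotation vector about the tool's x, y, z in units of 0.1 rad (1.0 is 0.1 rad), then the opening, from -1 (shut) to 1 (fully open), so that 0 is half open. A call has exactly 8 rows; each row shifts and turns the commanded pose from where the row before left it, along the tool's axes as they then stand; what a row does not reach is not made up. A row lasts 1/12 s, in which the tool goes at most 41.7 mm and 7.16 degrees, less where a joint would pass 70% of its speed; a pose out of reach is approached as far as the arm can. A call with a number of a shift or a turn outside -1 to 1 is refused whole. A call with a gripper value outside its range is refused whole. The fingers move at their own pace and stop on an object; FORCE is the grip in N (left out, the last holds). Time passes only in rows, so rows that do not move let the fingers close, or fill a call up. It gives the time, the measured TCP pose, the force and the opening at its end, in the units of the state.
- readout.state(): the state, without advancing time (a new reading comes with each control period).
- vision.read_camera(name): name is "scene" or "top" or "wrist"; returns the picture (480x640x3 uint8, red, green, blue); there is no depth.
- vision.camera_model(name): a dict with "fx", "fy", "cx", "cy" (pixels), "view" (4x4, takes a point from world to camera coordinates). Camera axes: x right, y down, z forward; pixel columns grow to the right and rows downward; lengths in m; the calibration is good to about 2 mm. A picture is of the moment at which its call begins: read the wrist's pose just before it. camera_model takes no time and is no camera call; for the wrist camera it gives the pose at the moment of the call.
- robot.close_job(): hands the job in, once; it reports no verdict.
Trained networks look in the newest picture that a camera, given by its name, has taken for a name from the list of things; names that differ only in an ending like _2 or _b are one class to them, and where a whole thing is asked for, a point or a joint stands for the part that bears it (a point fixed in the world has none). Each returns a list of dicts, best first, with "confidence" (0 to 1); they miss things now and then, are a little off and sometimes report something else, mostly with a low value. They report only what shows in the picture. A call takes as long as a camera call. They do not tell look-alikes from the thing itself.
- nets.masks_of(camera, label): "pixels" (480x640 bool, what is visible of it) and "rect" ([left, top, right, bottom] in pixels, round what is visible of it).
- nets.mark_of(camera, label): "at" ([column, row] in pixels: a listed point, or the origin of a listed thing).
The state is a dict: "time": time; "q": joint angles; "dq": joint speeds; "tau": joint torques, N m; "ee_pos": TCP position; "tcp_rot": TCP orientation; "contact_force": force on the tool from outside, world axes, zero at the start; "ft_torque": the same for the moment, N m; "grip_width": opening from 0.0 (shut) to 1.0 (fully open).
Only numpy, scipy, OpenCV 4.12 (cv2) and the standard library are available. Lean on these libraries where they do the work, as an engineer would, in place of code of your own. Each camera call takes 0.05 s, during which the arm holds its last target.

## Working session

There is one attempt and no reset: what is moved stays moved. The work goes in short steps, Python scripts to look and compute and a shell command to move; the robot and the scene stay as the last step left them, time stands still between calls to the robot, and variables do not carry over. Pictures are saved under pics/ and viewed, and the job is handed in when it is done.

```bash
ls; mkdir -p pics
python3 - <<'E'
from workcell import readout, vision, robot, nets
import cv2
print(readout.state())
for c in ("scene","top","wrist"):
    im=vision.read_camera(c); cv2.imwrite(f"pics/{c}0.png",im[:,:,::-1])
    m=vision.camera_model(c); print(c,m)
print(robot.finger_overhang)
E
```

```text
pics
{'time': 0.0, 'q': array([-1.27320799,  0.52201413, -0.03631143,  1.60000134,  0.02122393,
        1.02110934, -0.11278907]), 'dq': array([-2.71079585e-03, -1.10818030e-03,  2.66137724e-05, -2.80302006e-03,
        1.06230252e-03, -3.08422905e-04,  1.63150735e-04]), 'tau': array([ 1.69064160e-04, -9.27083158e+01,  1.98010504e+00, -3.69931054e+01,
        1.78424874e-02,  8.32770980e-03,  1.03830416e-05]), 'ee_pos': array([0.22465068, 0.58287625, 0.23872823]), 'tcp_rot': array([-3.14045131e+00,  1.10582577e-04,  2.77380388e+00]), 'contact_force': array([ 0.20872645, -0.70339136, -0.57174257]), 'ft_torque': array([-0.04903381,  0.04637644,  0.02211168]), 'grip_width': 0.9998613394009573}
scene {'fx': 527.0762791981258, 'fy': 527.0762791981258, 'cx': 313.32441786614874, 'cy': 233.96871138256557, 'view': array([[-0.02293017,  0.99957952, -0.0177481 ,  0.00660417],
       [ 0.78203194,  0.00687439, -0.62320044, -0.37481265],
       [-0.62281639, -0.02816967, -0.78186074,  1.54232342],
       [ 0.        ,  0.        ,  0.        ,  1.        ]])}
top {'fx': 569.978818350625, 'fy': 56
[... 181 characters left out ...]
-01,  1.97993515e-02, -1.79793617e-01,
         5.54693034e-01],
       [ 1.79681591e-01, -7.31334099e-03, -9.83697637e-01,
         1.07570109e+00],
       [ 0.00000000e+00,  0.00000000e+00,  0.00000000e+00,
         1.00000000e+00]])}
wrist {'fx': 357.9648149047552, 'fy': 357.9648149047552, 'cx': 316.4531450748054, 'cy': 240.04234254481761, 'view': array([[ 3.59531396e-01,  9.33132988e-01, -4.17000641e-05,
        -6.24309304e-01],
       [ 8.97422154e-01, -3.45759948e-01,  2.74013750e-01,
        -3.33257608e-02],
       [ 2.55676851e-01, -9.85539687e-02, -9.61725773e-01,
         3.78184420e-01],
       [ 0.00000000e+00,  0.00000000e+00,  0.00000000e+00,
         1.00000000e+00]])}
0.008
```

View pics/top0.png

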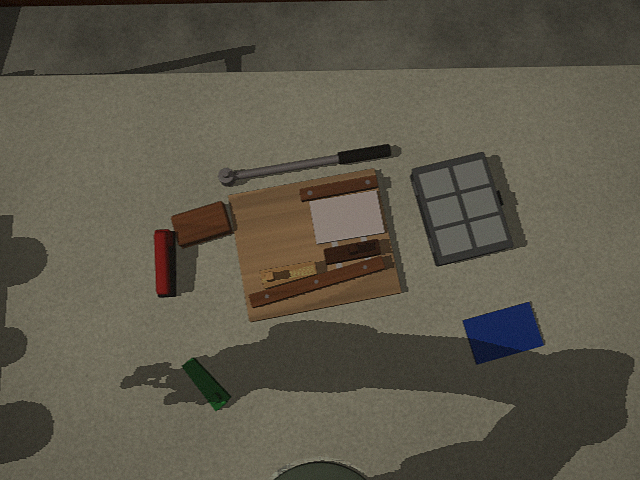

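View pics/scene0.png

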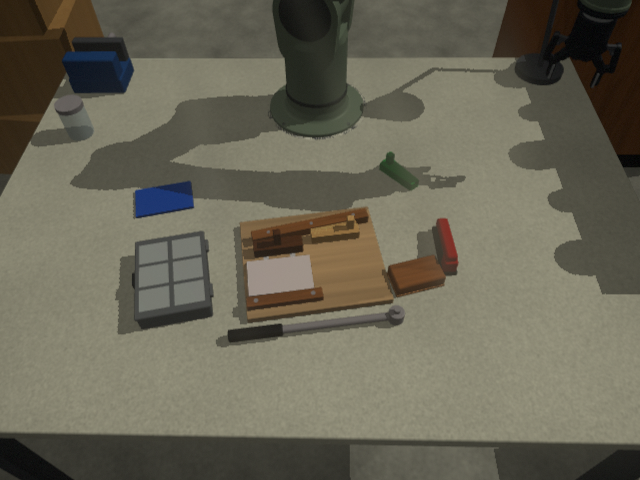

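View pics/wrist0.png

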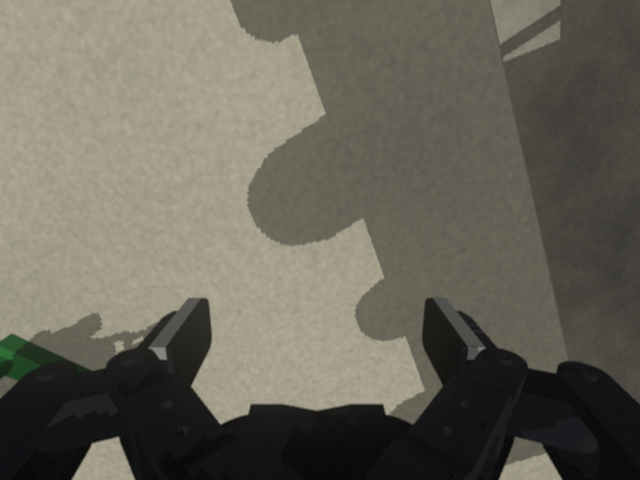

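Top view: the white tile is at about (347,217), the dark bar at (355,251) and the pale wedge at (288,273). The look-alikes are a blue slab (503,332) and a green wedge (205,384). White and pale wood fit the description, so I'll enlarge and measure those.

```bash
cat > h.py <<'E'
import numpy as np
from workcell import readout, vision, robot, nets
def ray(cam,px,z,m=None):
    m=m or vision.camera_model(cam); V=m["view"];R=V[:3,:3];t=V[:3,3]
    d=R.T@np.array([(px[0]-m["cx"])/m["fx"],(px[1]-m["cy"])/m["fy"],1]); o=-R.T@t
    return o+d*(z-o[2])/d[2]
def proj(cam,p,m=None):
    m=m or vision.camera_model(cam); c=m["view"]@np.append(p,1); return np.array([m["fx"]*c[0]/c[2]+m["cx"],m["fy"]*c[1]/c[2]+m["cy"]])
E
python3 - <<'E'
from h import *
import cv2
z={"board":0,"ramp":.018,"clamp_bar":.018,"bar_post":.084,"fence":.018,"tile":.018,"wedge":.018,"wedge_end":.018}
for cam in("top","scene"):
    im=vision.read_camera(cam)
    for l in z:
        for r in nets.mark_of(cam,l)[:2]:
            print(cam,l,round(r["confidence"],2),np.round(r["at"],1),np.round(ray(cam,r["at"],z[l]),4))
    if cam=="top":
        cv2.imwrite("pics/crop1.png",cv2.resize(im[160:330,220:410,::-1],None,fx=4,fy=3.5,interpolation=cv2.INTER_CUBIC)[:600])
print(readout.state()["time"])
E
```

```text
top board 0.96 [317.6 244.8] [ 0.5591 -0.0095  0.    ]
top board 0.45 [291.3 275.2] [0.4971 0.0455 0.    ]
top ramp 0.81 [316.7 276.7] [ 0.4907 -0.0063  0.018 ]
top clamp_bar 0.79 [347.6 252. ] [ 0.5398 -0.07    0.018 ]
top bar_post 0.56 [353.3 245.9] [ 0.5406 -0.0774  0.084 ]
top fence 0.9 [338.8 188.2] [ 0.6739 -0.0557  0.018 ]
top tile 0.84 [503.  334.9] [ 0.3676 -0.3722  0.018 ]
top tile 0.82 [344.1 218.8] [ 0.6089 -0.0648  0.018 ]
top wedge 0.83 [210.4 379.6] [0.2936 0.2046 0.018 ]
top wedge 0.72 [288.7 274.5] [0.4963 0.0499 0.018 ]
top wedge_end 0.93 [226.7 405.7] [0.2439 0.1725 0.018 ]
top wedge_end 0.55 [261.6 279.4] [0.4875 0.1044 0.018 ]
scene board 0.85 [314.5 261.2] [0.5581 0.0089 0.    ]
scene ramp 0.95 [313.1 234.6] [0.4955 0.0046 0.018 ]
scene ramp 0.24 [278.5 224.4] [ 0.4655 -0.0776  0.018 ]
scene clamp_bar 0.62 [276.9 247.3] [ 0.5331 -0.0769  0.018 ]
scene clamp_bar 0.16 [358.6 233.5] [0.4913 0.1098 0.018 ]
scene bar_post 0.61 [276.1 228.3] [ 0.5311 -0.074   0.084 ]
scene fence 0.85 [284.2 295.9] [ 0.662  -0.0529  0.018 ]
scene fence 0.58 [309.5 239. ] [ 0.5084 -0.0034  0.018 ]
scene tile 0.83 [163.3 199.9] [ 0.3897 -0.3663  0.018 ]
scene tile 0.57 [281.1 281. ] [ 0.6244 -0.0618  0.018 ]
scene wedge 0.65 [397.4 177.6] [0.31   0.2129 0.018 ]
scene wedge 0.59 [335.6 235.8] [0.4985 0.0566 0.018 ]
scene wedge_end 0.79 [383.8 162.4] [0.2552 0.1821 0.018 ]
scene wedge_end 0.6 [356.8 234.2] [0.4934 0.1055 0.018 ]
1.05
```

View pics/crop1.png

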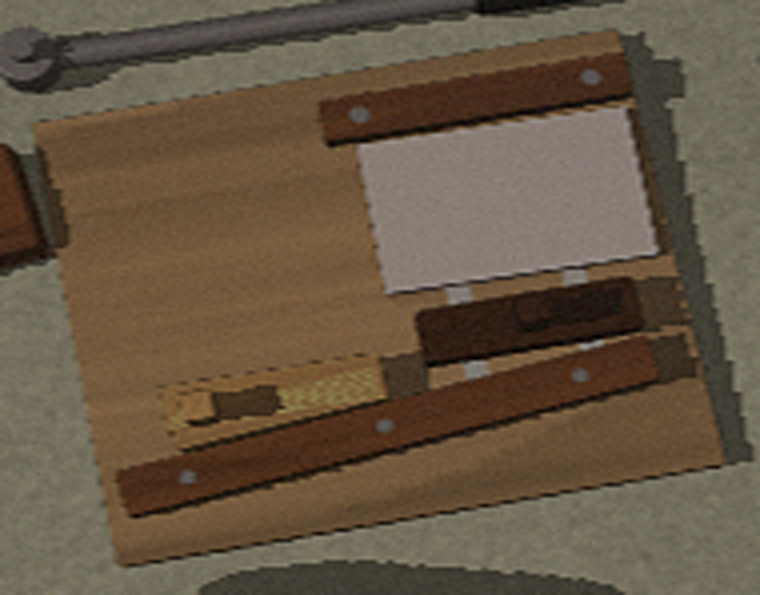

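```bash
python3 - <<'E'
from h import *
import cv2
for cam in("top","scene"):
    im=vision.read_camera(cam); g=im
    cv2.imwrite(f"pics/{cam}1.png",im[:,:,::-1])
    for l,z in(("board",.018),("fence",.034),("tile",.027),("clamp_bar",.044),("wedge",.042)):
        for r in nets.masks_of(cam,l)[:2]:
            m=r["pixels"].astype(np.uint8)
            c,_=cv2.findContours(m,cv2.RETR_EXTERNAL,cv2.CHAIN_APPROX_NONE)
            c=max(c,key=cv2.contourArea)
            W=np.array([ray(cam,p[0],z)[:2] for p in c],np.float32)
            (cx,cy),(w,h),a=cv2.minAreaRect(W*1000)
            print(cam,l,round(r["confidence"],2),r["rect"],"ctr %.1f %.1f size %.1f %.1f ang %.2f"%(cx,cy,w,h,a))
E
python3 - <<'E'
import cv2
a=cv2.imread('pics/scene1.png')[195:325,225:405]
cv2.imwrite('pics/crop2.png',cv2.resize(a,None,fx=4.4,fy=4.4,interpolation=cv2.INTER_CUBIC))
E
```

```text
top board 0.56 [229.5, 169.3, 404.2, 322.4] ctr 559.8 -0.2 size 267.8 312.2 ang 9.88
top board 0.54 [325.5, 239.3, 382.0, 264.5] ctr 540.7 -77.4 size 34.1 113.6 ang 9.53
top fence 0.59 [299.9, 176.5, 380.0, 202.3] ctr 669.5 -53.6 size 30.4 160.5 ang 9.45
top tile 0.79 [464.6, 304.3, 543.3, 365.8] ctr 372.1 -367.6 size 89.0 138.8 ang 13.89
top tile 0.68 [308.6, 191.5, 382.9, 247.9] ctr 610.6 -68.9 size 95.1 145.7 ang 9.97
top clamp_bar 0.96 [323.6, 239.8, 378.7, 262.6] ctr 536.6 -75.8 size 31.9 107.7 ang 8.19
top wedge 0.97 [260.9, 259.8, 314.3, 293.4] ctr 495.8 50.6 size 39.5 110.2 ang 13.04
top wedge 0.68 [181.4, 354.3, 229.3, 411.0] ctr 289.9 211.5 size 110.4 38.2 ang 41.48
scene board 0.67 [240.9, 205.4, 392.8, 319.4] ctr 565.3 4.1 size 278.1 313.6 ang 10.01
scene board 0.66 [229.3, 305.9, 404.3, 342.7] ctr 724.7 18.2 size 45.0 363.4 ang 7.36
scene fence 0.91 [245.6, 284.4, 326.3, 309.9] ctr 677.1 -49.4 size 34.9 159.1 ang 9.64
scene tile 0.7 [248.3, 257.5, 309.0, 294.2] ctr 611.8 -65.8 size 89.1 139.8 ang 9.09
scene tile 0.69 [136.3, 178.6, 196.3, 215.4] ctr 392.4 -361.7 size 92.9 135.6 ang 13.95
scene clamp_bar 0.78 [252.5, 228.1, 303.6, 257.9] ctr 536.0 -73.9 size 72.3 107.8 ang 11.98
scene wedge 0.64 [380.7, 151.0, 421.3, 189.7] ctr 310.6 208.1 size 136.4 58.9 ang 30.36
scene wedge 0.63 [314.0, 216.1, 359.6, 243.2] ctr 496.4 52.0 size 67.6 111.6 ang 10.76
```

View pics/crop2.png

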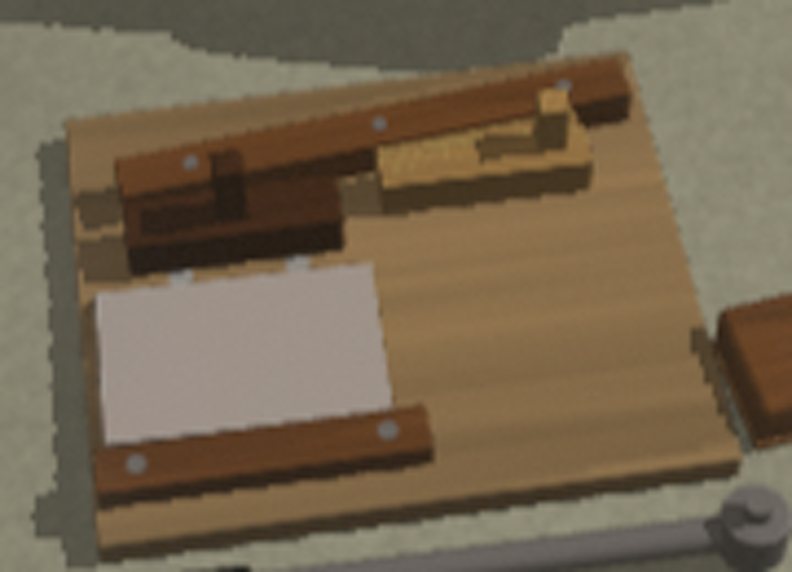

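The crops confirm it: the white tile, the dark bar with its post, and the pale wedge with its thick end and tab on the +y side. I'll shut the gripper and move to just behind the post (-x side).

```bash
python3 -m inch '[-0.69,-0.72,0,0,0,0,-1,-0.69,-0.72,0,0,0,0,-1,-0.69,-0.72,0,0,0,0,-1,-0.69,-0.72,0,0,0,0,-1,-0.69,-0.72,0,0,0,0,-1,-0.69,-0.72,0,0,0,0,-1,-0.69,-0.72,0,0,0,0,-1,-0.69,-0.72,0,0,0,0,-1]' 20
```

```text
time: 2.32
ee_pos: [0.3483, 0.287, 0.2395]
tcp_rot: [3.141, 0.0, 2.774]
contact_force: [0.7, 0.8, 1.7]
grip_width: 0.002
```

```bash
python3 -m inch '[-0.69,-0.72,0,0,0,0,-1,-0.69,-0.72,0,0,0,0,-1,-0.69,-0.72,0,0,0,0,-1,-0.69,-0.72,0,0,0,0,-1,-0.69,-0.72,0,0,0,0,-1,-0.69,-0.72,0,0,0,0,-1,-0.69,-0.72,0,0,0,0,-1,-0.69,-0.72,0,0,0,0,-1]'; python3 -m inch '[0,0,0,0,0,-0.9,-1,0,0,0,0,0,-0.9,-1,0,0,0,0,0,-0.9,-1,0,0,0,0,0,-0.9,-1,0,0,0,0,0,-0.9,-1,0,0,0,0,0,-0.9,-1,0,0,0,0,0,0,-1,0,0,0,0,0,0,-1]'
```

```text
time: 2.98
ee_pos: [0.4716, -0.0076, 0.2396]
tcp_rot: [3.141, 0.001, 2.774]
contact_force: [0.5, -0.0, 0.6]
grip_width: -0.004
time: 3.65
ee_pos: [0.4711, -0.0057, 0.2394]
tcp_rot: [3.142, 0.0, -2.973]
contact_force: [0.1, 0.2, -0.7]
grip_width: 0.0
```

Run:
```python
from h import *
import cv2
m=vision.camera_model("wrist"); im=vision.read_camera("wrist"); cv2.imwrite("pics/w1.png",im[:,:,::-1])
for l,z in {"ramp":.018,"clamp_bar":.018,"bar_post":.084,"fence":.018,"tile":.018,"wedge":.018,"wedge_end":.018}.items():
    for r in nets.mark_of("wrist",l)[:2]:
        print(l,round(r["confidence"],2),np.round(r["at"],1),np.round(ray("wrist",r["at"],z,m),4))
print(readout.state()["q"])
```

```text
ramp 0.95 [316.6 229.9] [ 0.4897 -0.0014  0.018 ]
clamp_bar 0.65 [240.3 262.7] [ 0.5382 -0.0745  0.018 ]
bar_post 0.95 [224.7 286.7] [ 0.537  -0.0748  0.084 ]
tile 0.93 [240.2 325.2] [ 0.6112 -0.0665  0.018 ]
wedge 0.88 [366.1 240.8] [0.4926 0.051  0.018 ]
wedge 0.76 [579.8  58.7] [0.2926 0.2059 0.018 ]
wedge_end 0.76 [556.4   2. ] [0.2535 0.1694 0.018 ]
wedge_end 0.61 [419.9 235.9] [0.4781 0.1045 0.018 ]
[-0.20714143  0.27859527  0.11335625  1.99604724 -0.0407177   0.86903184
  1.67066945]
```

View pics/w1.png

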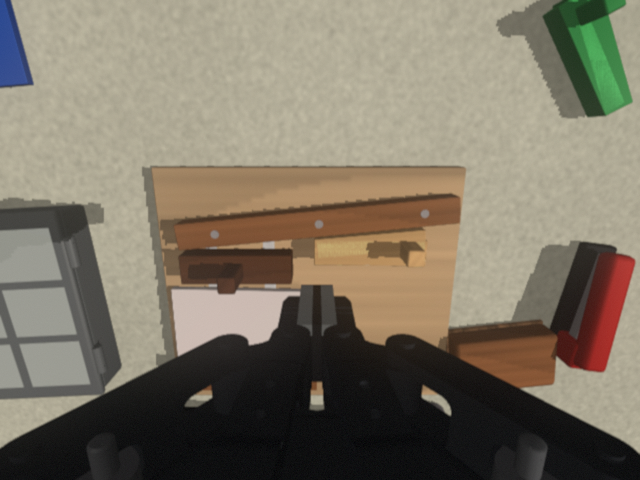

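```bash
python3 -m inch '[-0.2,-1.0,0,0,0,0,-1,-0.2,-0.95,0,0,0,0,-1,0,0,0.9,0,0,0,-1,0,0,0.9,0,0,0,-1,0,0,0.9,0,0,0,-1,0,0,0.9,0,0,0,-1,0,0,0.7,0,0,0,-1,0,0,0,0,0,0,-1]'
python3 - <<'E'
from h import *
import cv2
im=vision.read_camera("scene"); cv2.imwrite("pics/s2.png",cv2.resize(im[150:330,200:420,::-1],None,fx=3.3,fy=3.3))
im=vision.read_camera("top"); cv2.imwrite("pics/t2.png",cv2.resize(im[150:330,220:440,::-1],None,fx=3.3,fy=3.3))
print(readout.state()["ee_pos"],readout.state()["contact_force"])
E
```

```text
time: 4.72
ee_pos: [0.4976, -0.0794, 0.063]
tcp_rot: [3.14, -0.007, -2.97]
contact_force: [-1.3, 1.1, -1.0]
grip_width: 0.0
[ 0.50000962 -0.07979488  0.06745839] [0.82120286 0.37172254 1.13131301]
```

View pics/s2.png

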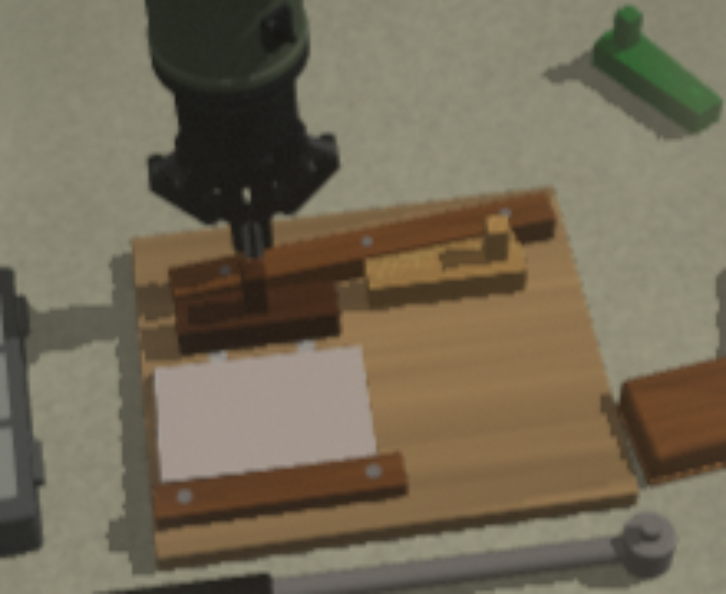

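The fingers stand right behind the post with clear space ahead. Next, a gentle advance along +x.

```bash
python3 -m inch '[-0.08,0,0,0,0,0,-1,-0.08,0,0,0,0,0,-1,-0.08,0,0,0,0,0,-1,-0.08,0,0,0,0,0,-1,-0.08,0,0,0,0,0,-1,-0.08,0,0,0,0,0,-1,-0.08,0,0,0,0,0,-1,-0.08,0,0,0,0,0,-1]'; python3 -m inch '[-0.04,0,0,0,0,0,-1,-0.04,0,0,0,0,0,-1,-0.02,0,0,0,0,0,-1,-0.02,0,0,0,0,0,-1,0,0,0,0,0,0,-1,0,0,0,0,0,0,-1,0,0,0,0,0,0,-1,0,0,0,0,0,0,-1]'
```

```text
time: 5.48
ee_pos: [0.5255, -0.0753, 0.0673]
tcp_rot: [3.142, -0.001, -2.97]
contact_force: [-2.6, 0.4, 2.2]
grip_width: 0.0
time: 6.15
ee_pos: [0.5302, -0.0745, 0.0674]
tcp_rot: [-3.142, 0.0, -2.969]
contact_force: [-0.3, 0.0, -0.6]
grip_width: 0.002
```

```bash
python3 -m inch '[-0.03,0,0,0,0,0,-1,-0.03,0,0,0,0,0,-1,-0.03,0,0,0,0,0,-1,-0.02,0,0,0,0,0,-1,0,0,0,0,0,0,-1,0,0,0,0,0,0,-1,0,0,0,0,0,0,-1,0,0,0,0,0,0,-1]'
python3 - <<'E'
from h import *
import cv2
for i in range(2):
    im=vision.read_camera("top")
    print(readout.state()["ee_pos"],readout.state()["contact_force"])
cv2.imwrite("pics/t3.png",cv2.resize(im[150:330,220:440,::-1],None,fx=3.3,fy=3.3))
E
```

```text
time: 6.82
ee_pos: [0.5347, -0.0737, 0.0673]
tcp_rot: [-3.142, 0.0, -2.969]
contact_force: [0.3, 1.0, 0.0]
grip_width: -0.003
[ 0.53465081 -0.07367889  0.067348  ] [-0.49093116 -0.62868222  0.09108224]
[ 0.53463436 -0.07366047  0.06733148] [-1.1133867  -0.21192211 -1.27925782]
```

View pics/t3.png

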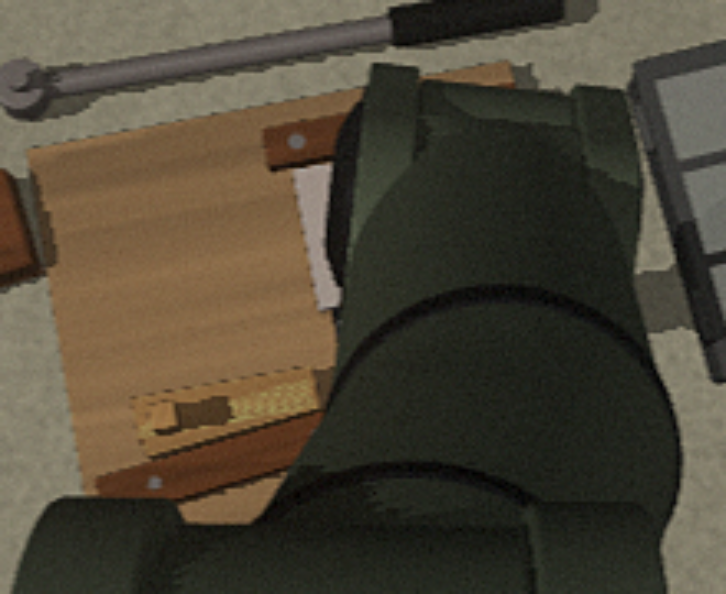

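```bash
python3 - <<'E'
from h import *
import cv2
im=vision.read_camera("scene")
cv2.imwrite("pics/s3.png",cv2.resize(im[200:320,225:345,::-1],None,fx=5,fy=5,interpolation=cv2.INTER_CUBIC))
E
python3 -m inch '[-0.02,0,0,0,0,0,-1,-0.02,0,0,0,0,0,-1,-0.01,0,0,0,0,0,-1,0,0,0,0,0,0,-1,0,0,0,0,0,0,-1,0,0,0,0,0,0,-1,0,0,0,0,0,0,-1,0,0,0,0,0,0,-1]'
```

```text
time: 7.63
ee_pos: [0.5364, -0.0734, 0.0673]
tcp_rot: [3.142, -0.0, -2.969]
contact_force: [-2.0, 0.8, 0.6]
grip_width: 0.004
```

View pics/s3.png

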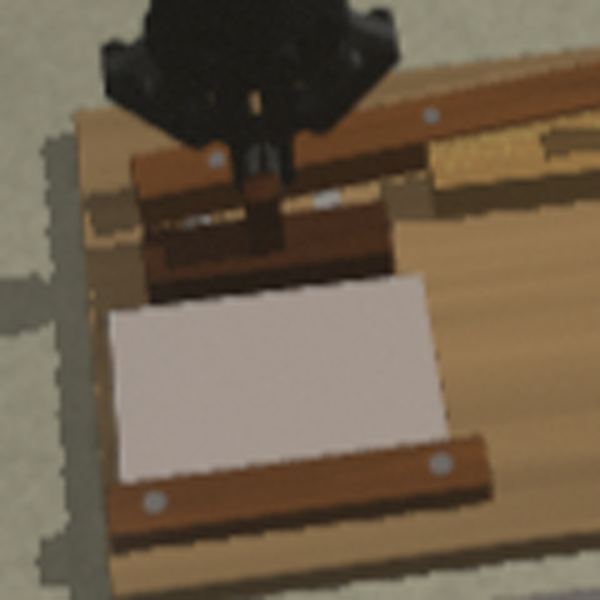

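```bash
python3 -m inch '[-0.02,0,0,0,0,0,-1,-0.02,0,0,0,0,0,-1,-0.01,0,0,0,0,0,-1,0,0,0,0,0,0,-1,0,0,0,0,0,0,-1,0,0,0,0,0,0,-1,0,0,0,0,0,0,-1,0,0,0,0,0,0,-1]';python3 -m inch '[-0.02,0,0,0,0,0,-1,-0.01,0,0,0,0,0,-1,0,0,0,0,0,0,-1,0,0,0,0,0,0,-1,0,0,0,0,0,0,-1,0,0,0,0,0,0,-1,0,0,0,0,0,0,-1,0,0,0,0,0,0,-1]'
```

```text
time: 8.3
ee_pos: [0.5379, -0.0731, 0.0672]
tcp_rot: [3.141, -0.001, -2.97]
contact_force: [-6.8, -0.9, 2.1]
grip_width: -0.003
time: 8.97
ee_pos: [0.538, -0.0732, 0.067]
tcp_rot: [3.141, -0.003, -2.97]
contact_force: [-10.8, -2.0, 5.7]
grip_width: -0.0
```

```bash
python3 -m inch '[0.1,0,0,0,0,0,-1,0.3,0,0,0,0,0,-1,0.3,0,0,0,0,0,-1,0,0,-0.8,0,0,0,-1,0,0,-0.9,0,0,0,-1,0,0,-0.9,0,0,0,-1,0,0.9,-0.9,0,0,0,-1,0,0.9,0,0,0,0,-1]';  python3 - <<'E'
from h import *
import cv2
im=vision.read_camera("scene"); cv2.imwrite("pics/s4.png",cv2.resize(im[200:320,225:345,::-1],None,fx=5,fy=5,interpolation=cv2.INTER_CUBIC))
m=vision.camera_model("wrist"); im=vision.read_camera("wrist"); cv2.imwrite("pics/w4.png",im[:,:,::-1])
for l,z in {"ramp":.018,"clamp_bar":.018,"bar_post":.084,"tile":.018,"wedge":.018,"wedge_end":.018}.items():
    for r in nets.mark_of("wrist",l)[:2]:
        print(l,round(r["confidence"],2),np.round(r["at"],1),np.round(ray("wrist",r["at"],z,m),4))
print(readout.state()["ee_pos"])
E
```

```text
time: 9.63
ee_pos: [0.5035, -0.0145, 0.2061]
tcp_rot: [-3.14, 0.009, -2.974]
contact_force: [1.6, 0.8, -0.5]
grip_width: 0.002
ramp 0.6 [323.8 208. ] [0.4908 0.0005 0.018 ]
clamp_bar 0.95 [236.6 261.1] [ 0.5552 -0.0713  0.018 ]
bar_post 0.91 [213.9 289.2] [ 0.555  -0.0749  0.084 ]
tile 0.66 [236.9 317.2] [ 0.6137 -0.0643  0.018 ]
wedge 0.88 [378.5 223. ] [0.4957 0.0524 0.018 ]
wedge 0.73 [436.6 218.6] [0.4825 0.1038 0.018 ]
wedge_end 0.57 [438.1 218. ] [0.4817 0.105  0.018 ]
[ 0.50086008 -0.0141037   0.20037699]
```

View pics/s4.png

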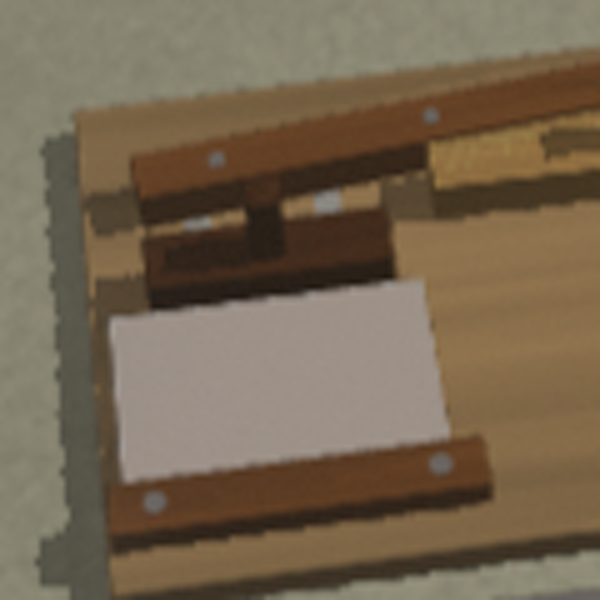

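View pics/w4.png

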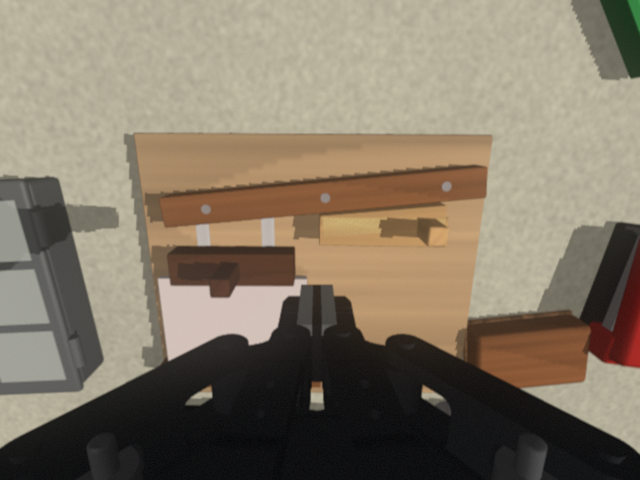

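Scene crop: the tile lies flush on the fence at about (300,460) and the bar is flush on the tile at about (270,290). The push stalled at about 11 N and the bar stands at x_b ≈ -15 mm, as predicted. For the wedge I'll turn the tool 90° so the knuckles stay clear of its tab.

```bash
python3 -m inch '[0,0.5,0,0,0,0,-1,0,0,0,0,0,1,-1,0,0,0,0,0,1,-1,0,0,0,0,0,1,-1,0,0,0,0,0,1,-1,0,0,0,0,0,1,-1,0,0,0,0,0,1,-1,0,0,0,0,0,1,-1]'; python3 -m inch '[0,0,0,0,0,1,-1,0,0,0,0,0,1,-1,0,0,0,0,0,1,-1,0,0,0,0,0,1,-1,0,0,0,0,0,1,-1,0,0,0,0,0,1,-1,0,0,0,0,0,1,-1,0,0,0,0,0,1,-1]';python3 -m inch '[0,0,0,0,0,0.7,-1,0.9,0,0,0,0,0,-1,0.9,0,0,0,0,0,-1,0.9,0,0,0,0,0,-1,0,0,0.5,0,0,0,-1,0,0,0.5,0,0,0,-1,0,0,0,0,0,0,-1,0,0,0,0,0,0,-1]'
```

```text
time: 10.7
ee_pos: [0.4975, 0.0057, 0.2005]
tcp_rot: [-3.141, -0.0, 2.607]
contact_force: [-1.0, -0.0, 0.1]
grip_width: -0.003
time: 11.37
ee_pos: [0.4975, 0.0057, 0.2005]
tcp_rot: [-3.141, 0.0, 1.808]
contact_force: [-0.4, 1.2, -1.0]
grip_width: -0.001
time: 12.03
ee_pos: [0.4787, 0.1119, 0.1604]
tcp_rot: [-3.14, 0.001, 1.742]
contact_force: [0.4, -1.5, 0.1]
grip_width: -0.002
```

```bash
python3 -m inch '[0.38,0.16,0.4,0,0,0,-1,0,0,0.5,0,0,0,-1,0,0,0.5,0,0,0,-1,0,0,0,0,0,0,-1,0,0,0,0,0,0,-1,0,0,0,0,0,0,-1,0,0,0,0,0,0,-1,0,0,0,0,0,0,-1]'
python3 - <<'E'
from h import *
import cv2
im=vision.read_camera("scene"); cv2.imwrite("pics/s5.png",cv2.resize(im[150:300,280:430,::-1],None,fx=4,fy=4,interpolation=cv2.INTER_CUBIC))
m=vision.camera_model("wrist"); im=vision.read_camera("wrist"); cv2.imwrite("pics/w5.png",im[:,:,::-1])
for l,z in {"wedge":.018,"wedge_end":.018}.items():
    for r in nets.mark_of("wrist",l)[:2]:
        print(l,round(r["confidence"],2),np.round(r["at"],1),np.round(ray("wrist",r["at"],z,m),4))
print(readout.state()["ee_pos"])
E
```

```text
time: 12.7
ee_pos: [0.4831, 0.1291, 0.1059]
tcp_rot: [3.14, -0.001, 1.744]
contact_force: [-0.3, -0.0, -0.1]
grip_width: -0.0
wedge 0.98 [25.6 51.9] [0.3006 0.2158 0.018 ]
[0.48263456 0.12910621 0.10513657]
```

View pics/s5.png

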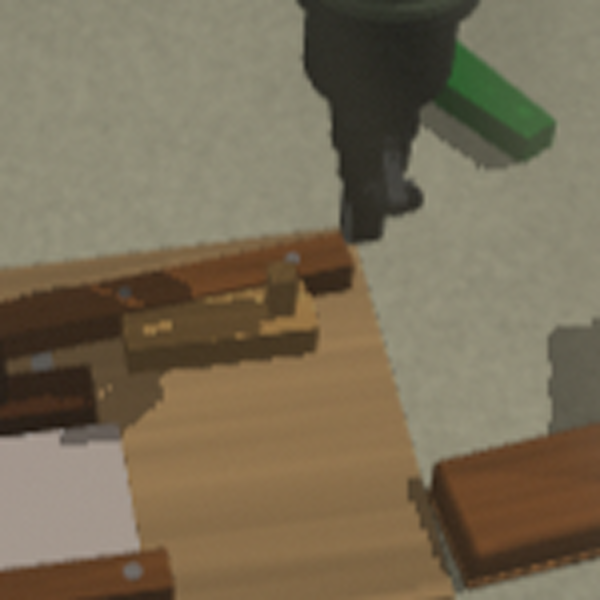

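View pics/w5.png

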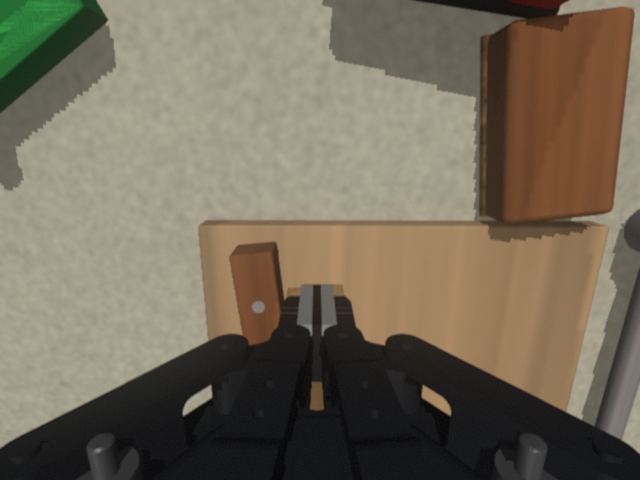

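Run:
```python
from h import *
import cv2
m=vision.camera_model("wrist")
for p in((288,289),(343,287)):
  for z in(.018,.042):print(p,z,ray("wrist",p,z,m))
s=readout.state()["ee_pos"]
for z in (.030,.042,.105): print(z,proj("wrist",[s[0],s[1],z],m))
im=cv2.imread("pics/w5.png")[220:340,240:400]
cv2.imwrite("pics/w5c.png",cv2.resize(im,None,fx=5,fy=5,interpolation=cv2.INTER_CUBIC))
```

```text
(288, 289) 0.018 [0.46660681 0.09921774 0.018     ]
(288, 289) 0.042 [0.46683437 0.10994105 0.042     ]
(343, 287) 0.018 [0.5025318  0.10696852 0.018     ]
(343, 287) 0.042 [0.49885986 0.11685051 0.042     ]
0.03 [319.56971865 256.83987013]
0.042 [319.73593777 263.40020228]
0.105 [321.03328356 314.60381425]
```

View pics/w5c.png

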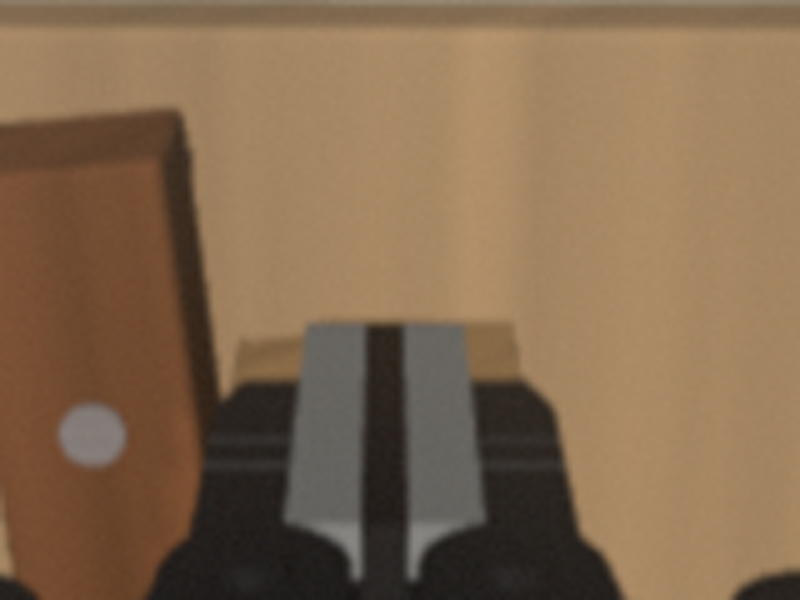

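The thick end's foot edge shows at (287–343, 287) in the wrist view, 37 mm wide and about 15 mm ahead of the fingers. Going down now.

```bash
python3 -m inch '[0,0,0.6,0,0,0,-1,0,0,0.6,0,0,0,-1,0,0,0.4,0,0,0,-1,0,0,0.1,0,0,0,-1,-0.1,0,0,0,0,0,-1,-0.1,0,0,0,0,0,-1,0,0,0,0,0,0,-1,0,0,0,0,0,0,-1]'
python3 - <<'E'
from h import *
import cv2
im=vision.read_camera("scene"); cv2.imwrite("pics/s6.png",cv2.resize(im[150:300,280:430,::-1],None,fx=4,fy=4,interpolation=cv2.INTER_CUBIC))
print(readout.state()["ee_pos"],readout.state()["contact_force"])
E
```

```text
time: 13.57
ee_pos: [0.4845, 0.1209, 0.0377]
tcp_rot: [3.14, -0.0, 1.743]
contact_force: [-0.1, -0.6, 0.8]
grip_width: 0.006
[0.48435711 0.12121181 0.03760642] [ 0.23520487  0.38159982 -0.21349379]
```

View pics/s6.png

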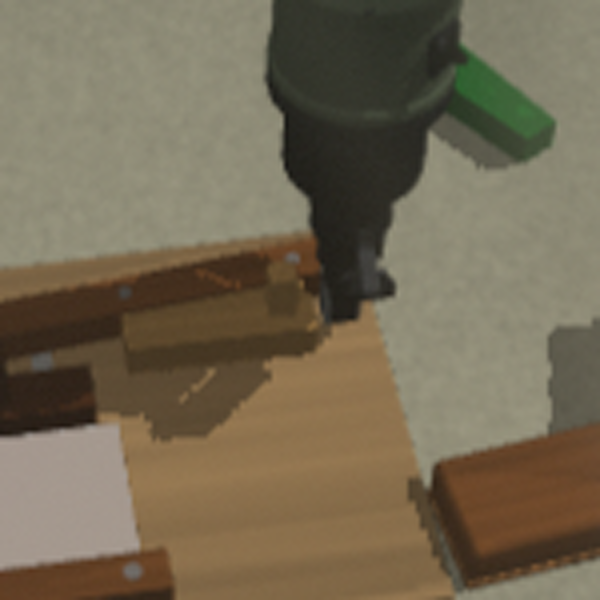

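```bash
python3 -m inch '[-0.1,0,0,0,0,0,-1,-0.1,0,0,0,0,0,-1,-0.2,0,0,0,0,0,-1,-0.2,0,0,0,0,0,-1,-0.2,0,0,0,0,0,-1,-0.2,0,0,0,0,0,-1,-0.1,0,0,0,0,0,-1,0,0,0,0,0,0,-1]'
python3 - <<'E'
from h import *
import cv2
im=vision.read_camera("scene"); cv2.imwrite("pics/s7.png",cv2.resize(im[150:300,240:390,::-1],None,fx=4,fy=4,interpolation=cv2.INTER_CUBIC))
print(readout.state()["ee_pos"],readout.state()["contact_force"])
E
```

```text
time: 14.28
ee_pos: [0.4917, 0.0764, 0.0368]
tcp_rot: [3.142, 0.0, 1.742]
contact_force: [-0.2, 0.1, 0.1]
grip_width: -0.001
[0.49154485 0.07716872 0.03675607] [-0.40307286  0.13934789  0.34824801]
```

View pics/s7.png

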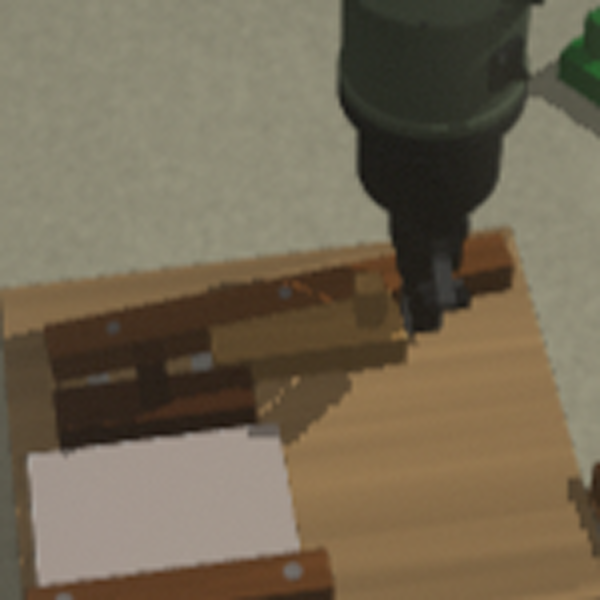

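```bash
python3 -m inch '[-0.1,0.01,0,0,0,0,-1,-0.1,0.01,0,0,0,0,-1,-0.1,0.01,0,0,0,0,-1,-0.1,0.01,0,0,0,0,-1,-0.1,0.01,0,0,0,0,-1,-0.1,0.01,0,0,0,0,-1,-0.1,0.01,0,0,0,0,-1,0,0,0,0,0,0,-1]'
python3 - <<'E'
from h import *
import cv2
im=vision.read_camera("scene"); cv2.imwrite("pics/s8.png",cv2.resize(im[150:300,240:390,::-1],None,fx=4,fy=4,interpolation=cv2.INTER_CUBIC))
print(readout.state()["ee_pos"],readout.state()["contact_force"])
E
```

```text
time: 15.0
ee_pos: [0.4993, 0.0497, 0.0368]
tcp_rot: [3.141, 0.0, 1.743]
contact_force: [-0.8, 0.3, -0.9]
grip_width: -0.002
[0.49914687 0.05023592 0.03676956] [-0.35711077  0.62241807 -0.26452716]
```

View pics/s8.png

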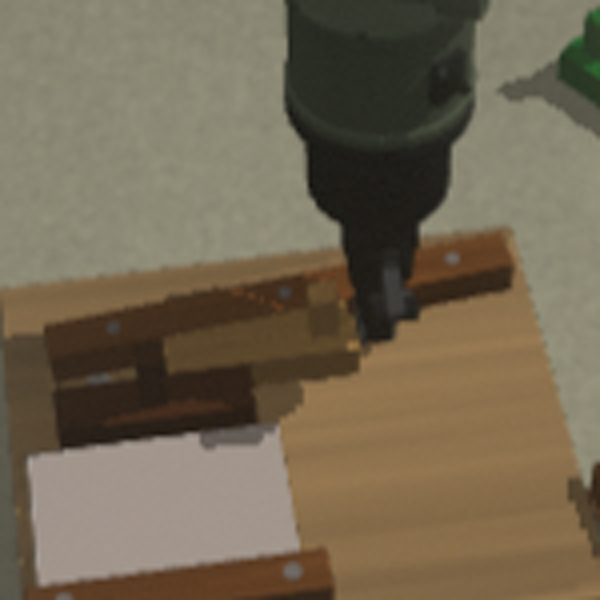

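```bash
python3 -m inch '[-0.05,0.005,0,0,0,0,-1,-0.05,0.005,0,0,0,0,-1,-0.05,0.005,0,0,0,0,-1,-0.05,0.005,0,0,0,0,-1,-0.05,0.005,0,0,0,0,-1,-0.05,0.005,0,0,0,0,-1,0,0,0,0,0,0,-1,0,0,0,0,0,0,-1]'; python3 -m inch '[-0.03,0.003,0,0,0,0,-1,-0.03,0.003,0,0,0,0,-1,-0.03,0.003,0,0,0,0,-1,-0.03,0.003,0,0,0,0,-1,-0.03,0.003,0,0,0,0,-1,-0.03,0.003,0,0,0,0,-1,0,0,0,0,0,0,-1,0,0,0,0,0,0,-1]'
```

```text
time: 15.72
ee_pos: [0.5024, 0.0389, 0.0368]
tcp_rot: [3.142, 0.0, 1.743]
contact_force: [1.0, -0.1, 0.3]
grip_width: -0.0
time: 16.38
ee_pos: [0.5043, 0.032, 0.0368]
tcp_rot: [3.142, 0.0, 1.744]
contact_force: [-0.5, 0.4, -0.5]
grip_width: -0.002
```

```bash
for i in 1; do python3 -m inch '[-0.02,0.002,0,0,0,0,-1,-0.02,0.002,0,0,0,0,-1,-0.02,0.002,0,0,0,0,-1,-0.02,0.002,0,0,0,0,-1,-0.02,0.002,0,0,0,0,-1,0,0,0,0,0,0,-1,0,0,0,0,0,0,-1,0,0,0,0,0,0,-1]'; done;  python3 - <<'E'
from h import *
import cv2
im=vision.read_camera("scene"); cv2.imwrite("pics/s9.png",cv2.resize(im[200:280,240:340,::-1],None,fx=7,fy=7,interpolation=cv2.INTER_CUBIC))
print(readout.state()["ee_pos"],readout.state()["contact_force"])
E
```

```text
time: 17.05
ee_pos: [0.5053, 0.0282, 0.0368]
tcp_rot: [3.142, 0.0, 1.744]
contact_force: [-0.7, -1.0, -0.2]
grip_width: 0.0
[0.50531161 0.0282822  0.0367642 ] [-0.21459767 -0.46477701 -0.64013315]
```

View pics/s9.png

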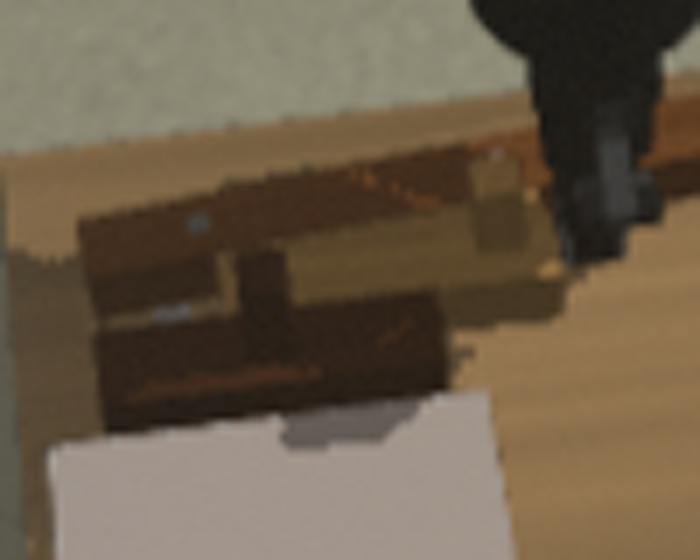

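```bash
python3 -m inch '[-0.02,0.002,0,0,0,0,-1,-0.02,0.002,0,0,0,0,-1,-0.02,0.002,0,0,0,0,-1,-0.02,0.002,0,0,0,0,-1,-0.02,0.002,0,0,0,0,-1,0,0,0,0,0,0,-1,0,0,0,0,0,0,-1,0,0,0,0,0,0,-1]'
```

```text
time: 17.77
ee_pos: [0.5064, 0.0244, 0.0368]
tcp_rot: [-3.142, -0.0, 1.744]
contact_force: [-0.2, -1.1, 0.7]
grip_width: -0.001
```

```bash
python3 -m inch '[-0.02,0.002,0,0,0,0,-1,-0.02,0.002,0,0,0,0,-1,-0.02,0.002,0,0,0,0,-1,-0.02,0.002,0,0,0,0,-1,-0.02,0.002,0,0,0,0,-1,0,0,0,0,0,0,-1,0,0,0,0,0,0,-1,0,0,0,0,0,0,-1]'
```

```text
time: 18.43
ee_pos: [0.507, 0.0223, 0.0367]
tcp_rot: [-3.141, -0.002, 1.745]
contact_force: [-2.3, 11.0, 3.4]
grip_width: 0.0
```

Jammed: the wedge stopped after about 2 mm of the last step, with about 11 N of push. I'll read the force again and look.

Run:
```python
from h import *
import cv2
for i in range(5):
    im=vision.read_camera("scene"); s=readout.state(); print(s["time"],np.round(s["ee_pos"],4),np.round(s["contact_force"],1))
cv2.imwrite("pics/s10.png",cv2.resize(im[200:300,240:340,::-1],None,fx=6,fy=6,interpolation=cv2.INTER_CUBIC))
```

```text
18.4833 [0.507  0.0223 0.0367] [-3.  11.4  4.1]
18.5333 [0.507  0.0222 0.0367] [-4.1 11.3  3.3]
18.5833 [0.507  0.0222 0.0368] [-3.8 11.6  3.4]
18.6333 [0.507  0.0222 0.0367] [-3.4 11.9  4.3]
18.6833 [0.507  0.0222 0.0367] [-2.8 12.   3.8]
```

View pics/s10.png

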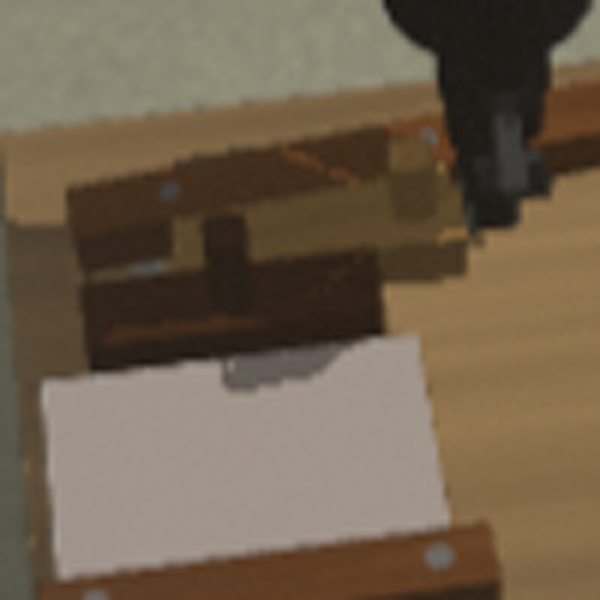

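The wedge's bar-side face lies along the bar at about (240–380, 250), the bar is flush on the tile, and the push holds steady at about 12 N. Backing straight off and lifting.

```bash
python3 -m inch '[0.05,0,0,0,0,0,-1,0.1,0,0,0,0,0,-1,0.3,0,0,0,0,0,-1,0.4,0,0,0,0,0,-1,0,0,-0.7,0,0,0,-1,0,0,-0.9,0,0,0,-1,0,0,-0.9,0,0,0,-1,0,0,0,0,0,0,-1]'; python3 -m inch '[0.9,-0.4,0,0,0,0,-1,0.9,-0.4,0,0,0,0,-1,0.9,-0.4,0,0,0,0,-1,0.9,-0.4,0,0,0,0,-1,0,0,0,0,0,0,-1,0,0,0,0,0,0,-1,0,0,0,0,0,0,-1,0,0,0,0,0,0,-1]'
python3 - <<'E'
from h import *
import cv2
for c in("scene","top"):
    im=vision.read_camera(c)
    a=im[200:300,240:340] if c=="scene" else im[160:330,220:410]
    f=6 if c=="scene" else 3.5
    cv2.imwrite(f"pics/{c}11.png",cv2.resize(a[:,:,::-1],None,fx=f,fy=f,interpolation=cv2.INTER_CUBIC))
print(readout.state()["contact_force"])
E
```

```text
time: 19.35
ee_pos: [0.5039, 0.054, 0.1419]
tcp_rot: [3.135, -0.0, 1.743]
contact_force: [1.9, -0.0, 1.2]
grip_width: -0.002
time: 20.02
ee_pos: [0.4144, 0.1839, 0.1368]
tcp_rot: [3.141, 0.0, 1.742]
contact_force: [-0.1, -0.3, -0.2]
grip_width: 0.002
[ 0.65040838 -0.03782141  0.1128846 ]
```

View pics/scene11.png

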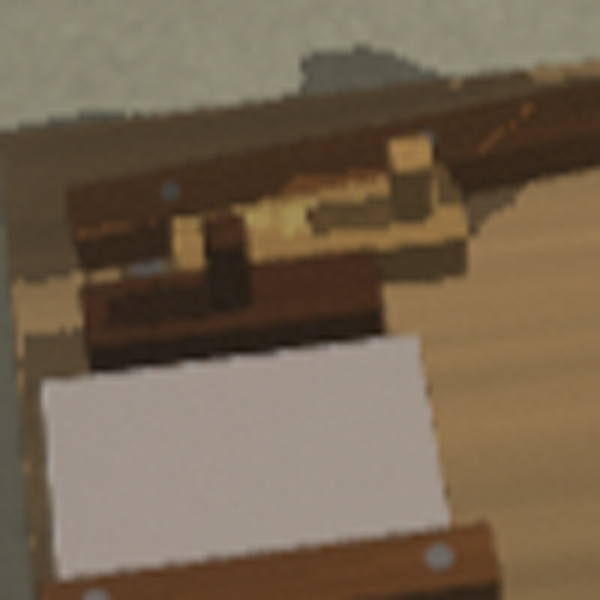

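View pics/top11.png

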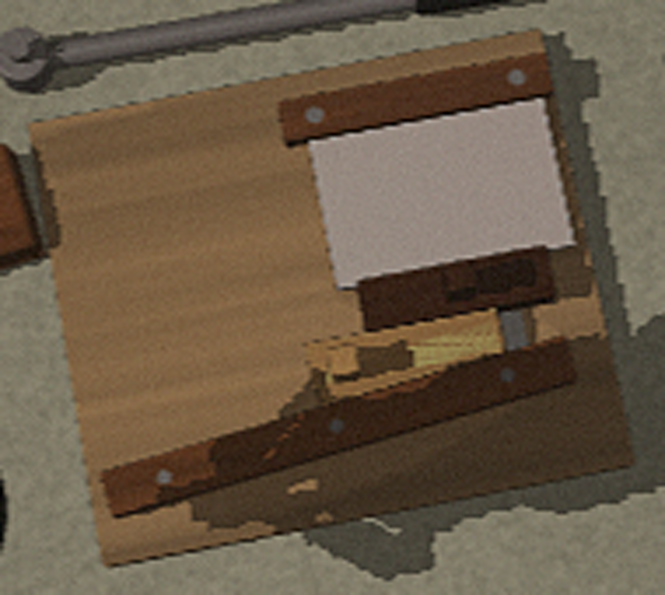

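Both views show the tile flush on the fence and the bar flush on the tile. The wedge sits in the gap with its thick end at the same pixel, (467,240), as before release, and the arm is clear. Handing in.

```bash
python3 -c "
from workcell import robot
print(robot.close_job())"
```

```text
the job is handed in; nothing more can be done
None
```

The tile is clamped, and the job is handed in at about 20 s of the 53 s allowed; the hand-in gives no verdict.

- **Bar:** I slid it up by its post with the closed fingers. It advanced about 18–20 mm and stalled at about 11 N, at the position I had predicted from the fence.
- **Wedge:** I pushed it along the ramp by its thick end until it stopped. The push force then held steady at about 12 N (11.7–12.3 N over five readings). That is slightly above the 10 N asked for but below the 16 N cracking risk.
- **After release:** in the scene view, the thick end stayed at the same pixel position. The tile was flush on the fence, the bar flush on the tile, and the arm was clear with no force on it.
- **Not checked:** I inferred the wedge-to-bar and bar-to-tile forces from the push, as nothing measures them directly. I steered clear of the other things on the bench, but did not measure their positions again at the end.
- **Disagreements:** single camera readings disagreed with each other by up to 18 mm (board centre) and about 15 mm (wedge end). I settled these by combining views and by feel on contact.

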